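Wake and tare the portion scale

ROBOT

A 7-joint arm with a two-finger parallel gripper is mounted at the origin on a cart in front of the work surface, level with it; the furniture and walls round the work are solid. World frame = base frame: x ahead of the robot, y to its left, z up, the work surface at z = 0. Lengths are in mm, angles in rad, forces in N, time in s.
With the tool pointing down it reaches from about 350 to 900 mm from the base axis. Payload 8.1 kg.
Tool frame: the origin (TCP) lies at the very end of the fingers, on their centre line; the grasp point (between the pads) lies 19 mm behind it; z points along the fingers, y is the line along which they close (so a half turn about z gives the same grasp; the last joint's range is limited). The gripper opens to 92 mm and grips with 3 to 60 N. Pads are 19 mm wide; open, the fingers measure 130 mm over their backs; the gripper's body (75 mm by 190 mm) begins 47 mm behind the grasp point.
Start: joints at [1.204, 0.434, 0.025, 1.573, -0.012, 1.134, -0.075], TCP at [162.945, -603.399, 226.742] pointing down, gripper open.
Joint ranges: [-2.62, 2.62], [-0.44, 2.09], [-1.27, 1.32], [0.08, 2.57], [-1.32, 4.46], [0.12, 2], [-2.74, 2.74]. Speed limits (rad/s): [2.22, 2.22, 3.01, 3.01, 3.14, 3.14, 3.14].

INTERFACE

Orientations are given as a unit quaternion [w, x, y, z].
In Python, from cell import arm gives the robot as it stands.
- The arm moves only by the tool send_path, called after "Emit:" as name([rows], argument=value, ...), one row to a line, values as JSON. Schema: {"type":"object","properties":{"rows":{"type":"array","items":{"type":"array","items":{"type":"number"},"minItems":6,"maxItems":6},"minItems":1,"maxItems":12},"jaw":{"type":"number"},"only":{"type":"string"},"quiet":{"type":"boolean"},"lines":{"type":"string"}},"required":["rows"],"additionalProperties":false}. rows is a list of rows, 1 to 12 of them, each of 6 numbers: dx, dy, dz in fractions of the full range, 1 being 0.4 m, then a rotation vector rx, ry, rz in a scale on which 1.0 is pi/2 rad; each row is the pose to reach, as a shift and turn from the pose commanded when the call began, along the tool's axes at that moment; what a row does not reach only later rows make up. A row lasts 1/12 s, in which the tool goes at most 41.7 mm and 0.125 rad, less where a joint would pass 70% of its speed; a pose out of reach is approached as far as the arm can. jaw is the opening from 0.0 (shut) to 1.0 (fully open), set as the call begins (left out keeps the last). The fingers move at their own pace and stop on an object; the grip force is fixed at half the most. Time passes only in rows, so rows that do not move let the fingers close. The tool returns the time, the measured TCP pose, the force, the opening and the grip force at its end. only (a regular expression) keeps the lines of the reply that match it, lines (a string "A,B") keeps lines A to B, and quiet returns only ok. Shift and turn numbers lie between -1 and 1, and a call with a number outside is refused. Input that does not fit is refused with a message, and nothing moves.
- arm.read_state(): the state, without advancing time (a new reading comes with each control period).
- arm.camera(name): name is "scene" or "top" or "wrist"; returns a dict with "frame" (480x640x3 uint8, red, green, blue), "vertical_fov" (degrees; the focal length in pixels is half the picture's height over the tangent of half this angle, whatever the lens; pixels are square), "cx", "cy" (the principal point, pixels), "eye" and "orientation" of the camera in the world. Camera axes: x right, y up, looking along -z (the intrinsics and any distortion apply to the point x, -y, -z); pixel columns grow to the right and rows downward; lengths in mm; the calibration is good to about 2 mm. A picture is of the moment at which its call begins. There is no depth.
- arm.close_job(): hands the job in; it is judged then, once.
The state is a dict: "clock": time; "joint_positions": joint angles; "qvel": joint speeds; "joint_efforts": joint torques, N m; "position": TCP position; "ee_rot": TCP orientation; "wrist_force": force on the tool from outside, world axes, zero at the start; "wrist_torque": the same for the moment, N m; "finger_gap": opening from 0.0 (shut) to 1.0 (fully open); "gripper_force": force on a finger pad.
Only numpy, scipy, OpenCV 4.12 (cv2) and the standard library are available. Lean on these libraries where they do the work, as an engineer would, in place of code of your own. Each camera call takes 0.05 s, during which the arm holds its last target. There are 200 camera calls.

TASK

Ready the portion scale for the tub that stands on it: with the fingertips, press the large round key, then the square key, then the long bar key, in that order and one at a time. Press each lightly, without ramming it, at least half way down, where it stays; leave the small round key alone, and lift or move neither the tub nor the things beside the scale.

Things in the scene. Friction and masses are not known exactly. Their poses are not given: they have to be found in the camera images.
- scale: white portion scale fixed on the worktop, 280 (x) x 250 (y) mm; origin under its centre, +x from the keys to the platter. Front deck, 46 mm high, carries four black key units at x -100, y -84, -28, +28, +84 mm; which key is where changes. Behind it a low black display (58 mm high), then a steel platter, x -28 to +138 mm, top 60 mm high
- round_key_unit: black base, 50 x 50 x 8 mm, fixed on the key deck, that carries the large round key, a plain disc 34 mm across; origin at the centre of its underside, 46 mm above the worktop; axes as the scale's
- round_key_top (a point): centre of the top face of the large round key, a plain disc 34 mm across. White plastic like all four keys; the top stands 68 mm above the worktop when up, 14 mm above its black base
- round_key (a joint): how far this key is pressed down, m: 0 up, 0.009 against its stop. It is stiff and stays down where it is left: about 3.5 N to start it moving, 5 N at half way, 6.5 N just before the stop, where it becomes hard. All start at 0
- square_key_unit: black base, 50 x 50 x 8 mm, fixed on the key deck, that carries the square key, 34 x 34 mm; origin at the centre of its underside, 46 mm above the worktop; axes as the scale's
- square_key_top (a point): centre of the top face of the square key, 34 x 34 mm. White plastic like all four keys; the top stands 68 mm above the worktop when up, 14 mm above its black base
- square_key (a joint): how far this key is pressed down, m: 0 up, 0.009 against its stop. It is stiff and stays down where it is left: about 3.5 N to start it moving, 5 N at half way, 6.5 N just before the stop, where it becomes hard. All start at 0
- bar_key_unit: black base, 50 x 50 x 8 mm, fixed on the key deck, that carries the long bar key, 46 mm long (along the scale's x) and 15 mm wide; origin at the centre of its underside, 46 mm above the worktop; axes as the scale's
- bar_key_top (a point): centre of the top face of the long bar key, 46 mm long (along the scale's x) and 15 mm wide. White plastic like all four keys; the top stands 68 mm above the worktop when up, 14 mm above its black base
- bar_key (a joint): how far this key is pressed down, m: 0 up, 0.009 against its stop. It is stiff and stays down where it is left: about 3.5 N to start it moving, 5 N at half way, 6.5 N just before the stop, where it becomes hard. All start at 0
- small_key_unit: black base, 50 x 50 x 8 mm, fixed on the key deck, that carries the small round key, only 14 mm across; not part of the job; origin at the centre of its underside, 46 mm above the worktop; axes as the scale's
- small_key_top (a point): centre of the top face of the small round key, only 14 mm across; not part of the job. White plastic like all four keys; the top stands 68 mm above the worktop when up, 14 mm above its black base
- small_key (a joint): how far this key is pressed down, m: 0 up, 0.009 against its stop. It is stiff and stays down where it is left: about 3.5 N to start it moving, 5 N at half way, 6.5 N just before the stop, where it becomes hard. All start at 0
- tub: loose round food tub with flat lid, 129 mm across, 56 mm high, 0.23 kg, standing on the scale's platter; origin under its centre. Its lid is about 114 mm above the worktop
- tomato: loose tomato, 59 mm across, 68 mm high, beside the scale on its +y side; origin under its centre
- spice_jar: loose spice jar with screw cap, 45 mm across, 106 mm high, beside the scale on its -y side; origin under its centre
- tin: loose small food tin, 57 mm across, 72 mm high, beside the scale on its -y side; origin under its centre

How it is judged (in metres and radians):
On the way, in this order (a step that is already met when the one before it is completed fails the run):
1. the large round key is pressed at least 3.5 mm down, the keys due after it and the small one up (value of joint round_key above 0.0035 m and value of joint each of square_key, bar_key, small_key below 0.002 m), for 0.05 s.
2. the square key is pressed at least 3.5 mm down, the keys due after it and the small one up (value of joint square_key above 0.0035 m and value of joint each of bar_key, small_key below 0.002 m), for 0.05 s.
3. the long bar key is pressed at least 3.5 mm down, the keys due after it and the small one up (value of joint bar_key above 0.0035 m and value of joint small_key below 0.002 m), for 0.05 s.
At the end, for the whole second after the job is handed in: The large round, square and long bar keys are at least 3.5 mm down, the small round key is up (less than 2 mm down), and the tub (level and at rest on the platter), tomato, spice jar and tin are within 20 mm of where they stood (all of step 3 and value of joint each of round_key, square_key above 0.0035 m and distance of each of tub, tomato, spice_jar, tin from where it was at the start of the episode below 0.02 m and angle between tub's own z axis and vertical below 0.1 rad and linear speed of tub below 0.02 m/s); the robot touches nothing.
It fails at once if the small round key is pressed (more than 2 mm) (value of joint small_key above 0.002 m).
It fails at once if a key goes down (more than 2 mm) out of turn, while the one before it is not yet down (3.5 mm) ((value of joint square_key above 0.002 m and value of joint round_key below 0.0035 m) or (value of joint bar_key above 0.002 m and value of joint square_key below 0.0035 m)).
It fails at once if a key or its base is pressed with more than 22 N (contact force between anything else and round_key_unit above 22 N or contact force between anything else and square_key_unit above 22 N or contact force between anything else and bar_key_unit above 22 N or contact force between anything else and small_key_unit above 22 N).
It fails at once if the tub is lifted off the platter (more than 8 mm) (z of tub in the frame of scale above 0.067 m).
It fails at once if the tub, tomato, spice jar or tin is shifted or carried more than 20 mm (distance of any of tub, tomato, spice_jar, tin from where it was at the start of the episode above 0.02 m).
It also fails if it takes over 48 s, if anything falls off the work surface, if the arm or the gripper's body presses on something with over 40 N, if the wrist force passes 120 N, or if a joint passes its speed limit or range.

## Working session

There is one attempt and no reset: what is moved stays moved. The work goes in short steps, Python scripts to look and compute and a tool call to move; the robot and the scene stay as the last step left them, time stands still between calls to the robot, and variables do not carry over. Pictures are saved under pics/ and viewed, at most 10 in all, crops included, and the job is handed in when it is done.

```bash
ls; mkdir -p pics; python3 - <<'E'
from cell import arm
import cv2
for n in ("scene","top"):
    c=arm.camera(n); cv2.imwrite(f"pics/{n}.png",c["frame"][:,:,::-1]); print({k:v for k,v in c.items() if k!="frame"})
s=arm.read_state(); print(s)
E
```

```text
cell.py
pics
{'vertical_fov': 55.83442386335546, 'cx': 317.78725847460515, 'cy': 229.0508497314906, 'eye': array([ 208.70513721, -519.77884064,  786.33658466]), 'orientation': array([ 0.87943198,  0.32104   , -0.11673924, -0.33151871])}
{'vertical_fov': 43.67209228436091, 'cx': 317.3258323514417, 'cy': 239.21326954151573, 'eye': array([ 458.242853  ,  -57.73246246, 1059.81258127]), 'orientation': array([-0.70340724, -0.0452232 ,  0.05808818,  0.70696456])}
{'clock': 0.1, 'joint_positions': array([ 1.20439655,  0.43512055,  0.02497028,  1.57397236, -0.0116153 ,
        1.13403361, -0.07511581]), 'qvel': array([-0.00216962, -0.0008259 ,  0.0004016 , -0.00217453,  0.000996  ,
        0.00144322, -0.00175018]), 'joint_efforts': array([ 4.50339096e-03, -6.69128251e+01,  9.88863744e-01, -3.15145361e+01,
       -6.03576796e-02,  3.74517264e-02,  9.82647862e-06]), 'position': array([ 162.80728509, -602.95313785,  226.05682641]), 'ee_rot': array([-6.78883485e-04,  9.91319384e-01,  1.31473943e-01, -1.45880746e-04]), 'wrist_force': array([-0.38119951,  0.15196293,  0.00664929]), 'wrist_torque': array([ 0.02606777, -0.02416229, -0.03902852]), 'gripper_force': 0.0, 'finger_gap': 0.9985900719950982}
```

View pics/top.png

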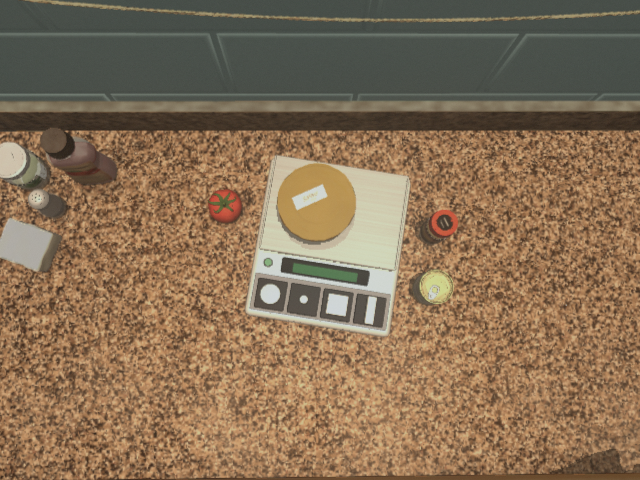

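View pics/scene.png

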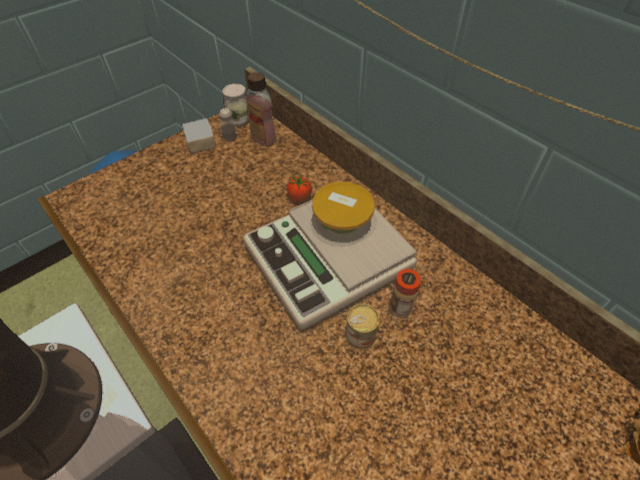

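The top view shows the keys from left (+y) to right: round (270,293), small (304,299), square (337,305), bar (370,310). I'll enlarge both views.

```bash
python3 - <<'E'
import cv2,numpy as np
t=cv2.imread("pics/top.png")[260:345,240:400]; s=cv2.imread("pics/scene.png")[215:325,240:345]
cv2.imwrite("pics/c1.png",cv2.resize(t,None,fx=5,fy=5,interpolation=cv2.INTER_CUBIC))
cv2.imwrite("pics/c2.png",cv2.resize(s,None,fx=5,fy=5,interpolation=cv2.INTER_CUBIC))
E
```

```text
(no output)
```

View pics/c1.png

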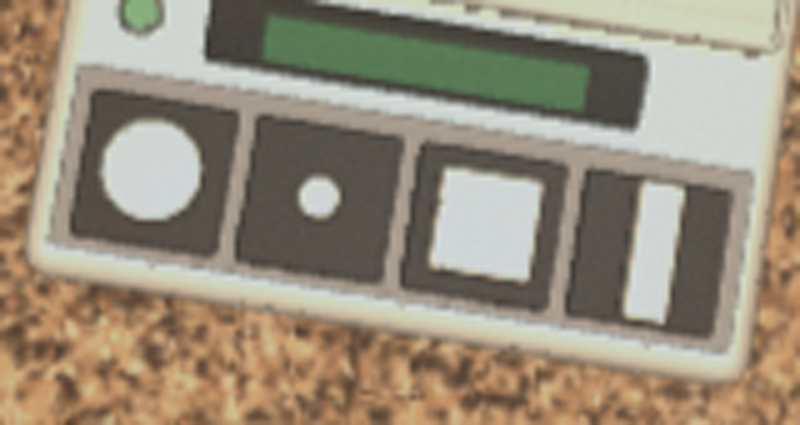

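View pics/c2.png

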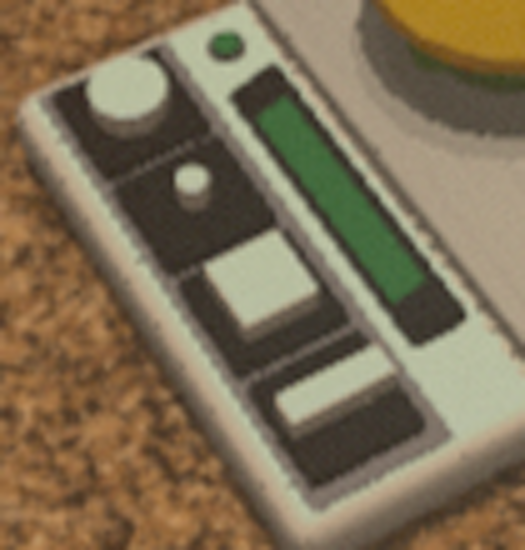

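Key-top centres: in the top crop, round is (152,170), small (319,197), square (487,223) and bar (655,252). In the scene crop they are (128,88), (192,180), (260,278) and (335,385).

```bash
cat > h.py <<'E'
import numpy as np
from scipy.spatial.transform import Rotation as R
def rot(q): return R.from_quat(np.r_[q[1:],q[0]])
def unproj(c,uv,z):
    f=240/np.tan(np.radians(c["vertical_fov"]/2)); u,v=uv
    d=rot(c["orientation"]).apply([(u-c["cx"])/f,-(v-c["cy"])/f,-1]); e=np.array(c["eye"])
    return e+d*(z-e[2])/d[2]
E
python3 - <<'E'
from h import *
from cell import arm
P={"top":([(152,170),(319,197),(487,223),(655,252)],(240,260)),"scene":([(128,88),(192,180),(260,278),(335,385)],(240,215))}
for n,(p,o) in P.items():
    c=arm.camera(n)
    X=np.array([unproj(c,(np.array(q)+.5)/5-.5+o,68) for q in p]); print(n,X.round(1),np.linalg.norm(np.diff(X,axis=0),axis=1))
    d=X[0]-X[3]; print(X.mean(0).round(1),"yaw",np.arctan2(-d[0],d[1]))
    if n=="top":
        for k,q,z in (("tub",(317,202),114),("tomato",(225,206),60),("jar",(443,223),106),("tin",(436,287),72)): print(k,unproj(c,q,z).round())
s=arm.read_state(); print(rot(s["ee_rot"]).as_matrix().round(3))
E
```

```text
top [[ 513.9    2.4   68. ]
 [ 504.7  -52.7   68. ]
 [ 495.9 -108.    68. ]
 [ 486.1 -163.4   68. ]] [55.81691204 56.05774915 56.17251179]
[500.1 -80.4  68. ] yaw -0.1664767349870798
tub [658. -75. 114.]
tomato [663.  80.  60.]
jar [ 625. -280.  106.]
tin [ 523. -272.   72.]
scene [[ 513.9    2.2   68. ]
 [ 504.4  -52.8   68. ]
 [ 494.9 -107.5   68. ]
 [ 485.4 -163.4   68. ]] [55.84947804 55.53835208 56.63095041]
[499.7 -80.4  68. ] yaw -0.17024979369576587
[[ 0.965  0.261 -0.   ]
 [ 0.261 -0.965  0.001]
 [-0.    -0.001 -1.   ]]
```

The two views agree to about 1 mm, the spacing is 56 mm as stated, and the order matches the picture. I'll close the fingers and travel at height.

Careful with the scale: shifts go in shares of 0.4 m and turns go in shares of pi/2 rad. That gives: -260 mm / 400 = -0.65, -250 mm / 400 = -0.625.

Emit:
send_path([
  [0.0625,-0.0625,0,0,0,0],
  [0.125,-0.125,0,0,0,0],
  [0.1875,-0.1875,0,0,0,0],
  [0.25,-0.25,0,0,0,0],
  [0.3125,-0.3125,0,0,0,0],
  [0.375,-0.375,0,0,0,0],
  [0.4375,-0.4375,0,0,0,0],
  [0.5,-0.5,0,0,0,0],
  [0.5625,-0.5625,0,0,0,0],
  [0.625,-0.625,0,0,0,0],
  [0.65,-0.65,0,0,0,0],
  [0.65,-0.65,0,0,0,0],
], jaw=0.0)

```text
clock: 1.2
position: [348.2, -281.0, 226.9]
ee_rot: [-0.0, 0.991, 0.135, 0.0]
wrist_force: [-0.3, 0.2, -0.3]
finger_gap: 0.179
gripper_force: 0.0
```

Emit:
send_path([
  [0.0625,-0.0625,0,0,0,0],
  [0.125,-0.125,0,0,0,0],
  [0.1875,-0.1875,0,0,0,0],
  [0.25,-0.25,0,0,0,0],
  [0.3125,-0.3125,0,0,0,0],
  [0.375,-0.375,0,0,0,0],
  [0.4375,-0.4375,0,0,0,0],
  [0.5,-0.5,0,0,0,0],
  [0.55,-0.55,0,0,0,0],
  [0.575,-0.57,0,0,0,0],
  [0.59,-0.5775,0,0,0,0],
  [0.59,-0.5775,0,0,0,0],
])

```text
clock: 2.2
position: [514.4, -0.3, 226.4]
ee_rot: [0.0, 0.991, 0.132, -0.0]
wrist_force: [-0.5, -0.4, -0.1]
finger_gap: 0.002
gripper_force: 0.0
```

```bash
cat > to.py <<'E'
import sys
from h import *
from cell import arm
K=dict(round=(513.9,2.3),square=(495.4,-107.8),bar=(485.8,-163.4))
s=arm.read_state(); M=rot(s["ee_rot"]); p=s["position"]
print(s["clock"],p.round(1),s["wrist_force"].round(2),s["finger_gap"],M.as_matrix()[:,2].round(4), M.as_rotvec().round(3), s["joint_positions"].round(2))
for k,v in K.items(): print(k,"tool shift to z=75:",M.inv().apply(np.r_[v,75]-p).round(1))
E
python3 to.py
```

```text
2.2 [ 5.144e+02 -3.000e-01  2.264e+02] [-0.48 -0.42 -0.14] 0.0021974121572176106 [-3.e-04 -1.e-04 -1.e+00] [ 3.114e+00  4.140e-01 -1.000e-03] [ 0.2   0.29 -0.38  1.81  0.12  1.06 -1.53]
round tool shift to z=75: [  0.3  -2.7 151.4]
square tool shift to z=75: [-46.3  98.8 151.4]
bar tool shift to z=75: [-70.1 149.9 151.4]
```

Converted, 148 mm / 400 = 0.37, 147 mm / 400 = 0.3675.

Emit:
send_path([
  [0,-0.005,0.05,0,0,0],
  [0,-0.005,0.1125,0,0,0],
  [0,-0.005,0.175,0,0,0],
  [0,-0.005,0.2375,0,0,0],
  [0,-0.005,0.2875,0,0,0],
  [0,-0.005,0.325,0,0,0],
  [0,-0.005,0.3475,0,0,0],
  [0,-0.005,0.36,0,0,0],
  [0,-0.005,0.3675,0,0,0],
  [0,-0.005,0.37,0,0,0],
  [0,-0.005,0.37,0,0,0],
  [0,-0.005,0.37,0,0,0],
])

```text
clock: 3.2
position: [513.8, 1.7, 79.5]
ee_rot: [0.0, 0.991, 0.131, 0.001]
wrist_force: [0.4, -0.2, -0.4]
finger_gap: 0.004
gripper_force: 0.0
```

```bash
python3 to.py
python3 - <<'E'
from cell import arm
import cv2
a=arm.camera("scene")["frame"][170:310,210:360,::-1]
cv2.imwrite("pics/a1.png",cv2.resize(a,None,fx=4,fy=4))
E
```

```text
3.2 [513.8   1.7  79.5] [ 0.44 -0.22 -0.38] 0.003594752797569958 [ 1.3e-03 -1.0e-04 -1.0e+00] [3.114e+00 4.130e-01 2.000e-03] [ 0.15  0.46 -0.34  1.98  0.23  0.73 -1.64]
round tool shift to z=75: [ 0.2 -0.5  4.5]
square tool shift to z=75: [-46.3 101.    4.4]
bar tool shift to z=75: [-70.1 152.1   4.4]
```

View pics/a1.png

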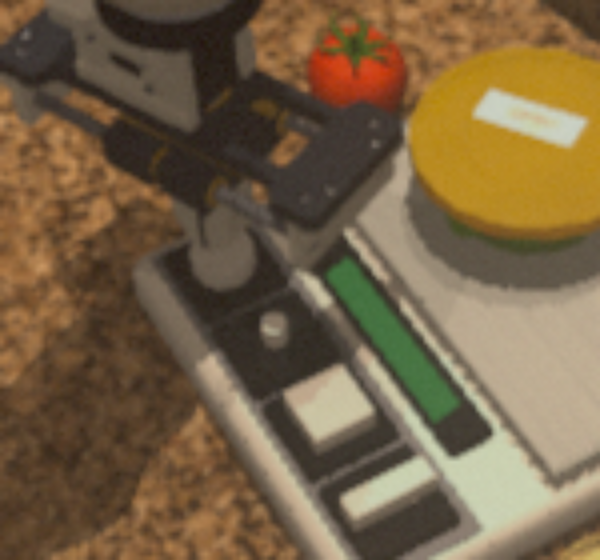

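The fingertips sit over the round key at about (222,255) in the crop, with everything else clear. I'll press slowly.

Converted, 13 mm / 400 = 0.0325, 12.5 mm / 400 = 0.0313.

Emit:
send_path([
  [0,0,0.005,0,0,0],
  [0,0,0.01,0,0,0],
  [0,0,0.015,0,0,0],
  [0,0,0.0175,0,0,0],
  [0,0,0.02,0,0,0],
  [0,0,0.0225,0,0,0],
  [0,0,0.025,0,0,0],
  [0,0,0.0275,0,0,0],
  [0,0,0.0288,0,0,0],
  [0,0,0.03,0,0,0],
  [0,0,0.0313,0,0,0],
  [0,0,0.0325,0,0,0],
])

```text
clock: 4.25
position: [513.3, 1.8, 65.8]
ee_rot: [0.0, 0.991, 0.131, 0.0]
wrist_force: [-1.2, -0.7, 4.7]
finger_gap: 0.003
gripper_force: 2.1
```

Converted, 4 mm / 400 = 0.01, 3.5 mm / 400 = 0.0088.

Emit:
send_path([
  [0,0,0.0013,0,0,0],
  [0,0,0.0025,0,0,0],
  [0,0,0.0038,0,0,0],
  [0,0,0.005,0,0,0],
  [0,0,0.0063,0,0,0],
  [0,0,0.0075,0,0,0],
  [0,0,0.0088,0,0,0],
  [0,0,0.01,0,0,0],
  [0,0,0.01,0,0,0],
])

```text
clock: 5.0
position: [513.3, 1.9, 61.7]
ee_rot: [0.0, 0.991, 0.132, 0.0]
wrist_force: [-1.3, 0.3, 3.8]
finger_gap: 0.005
gripper_force: 2.0
```

Converted, 0.8 mm / 400 = 0.002, 0.4 mm / 400 = 0.001.

Emit:
send_path([
  [0,0,0.001,0,0,0],
  [0,0,0.002,0,0,0],
  [0,0,0.002,0,0,0],
])

```text
clock: 5.25
position: [513.3, 1.9, 60.9]
ee_rot: [0.0, 0.991, 0.131, 0.0]
wrist_force: [-1.5, 0.1, 4.4]
finger_gap: 0.008
gripper_force: 2.3
```

Emit:
send_path([
  [0,0,-0.0075,0,0,0],
  [0,0,-0.02,0,0,0],
  [0,0,-0.0375,0,0,0],
  [0,0,-0.0625,0,0,0],
  [0,0,-0.0875,0,0,0],
  [0,0,-0.095,0,0,0],
  [0,0,-0.095,0,0,0],
])

```text
clock: 5.83
position: [514.2, 1.9, 100.4]
ee_rot: [0.0, 0.991, 0.131, 0.001]
wrist_force: [0.1, 0.5, -0.2]
finger_gap: 0.006
gripper_force: 0.0
```

```bash
python3 to.py
python3 - <<'E'
from cell import arm
import cv2
cv2.imwrite("pics/s2.png",arm.camera("scene")["frame"][:,:,::-1])
E
```

```text
5.8333 [514.2   1.9 100.4] [ 0.08  0.52 -0.16] 0.006235675927635418 [ 0.0026  0.     -1.    ] [3.114 0.413 0.004] [ 0.16  0.43 -0.36  1.97  0.21  0.77 -1.62]
round tool shift to z=75: [-0.3 -0.5 25.4]
square tool shift to z=75: [-46.8 101.   25.3]
bar tool shift to z=75: [-70.6 152.2  25.3]
```

Now I'll move over the square key at z≈100 and look back at the round key from there.

Converted, 101 mm / 400 = 0.2525, 98.5 mm / 400 = 0.2463.

Emit:
send_path([
  [-0.02,0.0425,0,0,0,0],
  [-0.0425,0.09,0,0,0,0],
  [-0.0675,0.145,0,0,0,0],
  [-0.09,0.195,0,0,0,0],
  [-0.105,0.2275,0,0,0,0],
  [-0.1138,0.2463,0,0,0,0],
  [-0.1163,0.2525,0,0,0,0],
  [-0.1163,0.2525,0,0,0,0],
  [-0.1163,0.2525,0,0,0,0],
])

```text
clock: 6.63
position: [494.9, -106.7, 98.9]
ee_rot: [-0.0, 0.991, 0.132, 0.0]
wrist_force: [-0.3, 0.5, -0.7]
finger_gap: 0.003
gripper_force: 0.0
```

```bash
python3 to.py
python3 - <<'E'
from cell import arm
import cv2,numpy as np
a=arm.camera("scene")["frame"][205:315,230:340,::-1]; b=cv2.imread("pics/scene.png")[205:315,230:340]
cv2.imwrite("pics/a2.png",cv2.resize(np.hstack([b,a]),None,fx=3.6,fy=3.6,interpolation=cv2.INTER_CUBIC))
E
```

```text
6.6333 [ 494.9 -106.7   98.9] [-0.29  0.5  -0.71] 0.003037802131695022 [ 1.e-04  6.e-04 -1.e+00] [-3.114 -0.414 -0.   ] [ 0.37  0.42 -0.34  1.98  0.2   0.76 -1.4 ]
round tool shift to z=75: [  46.8 -100.2   23.9]
square tool shift to z=75: [ 0.2  1.2 23.9]
bar tool shift to z=75: [-23.6  52.3  23.8]
```

View pics/a2.png

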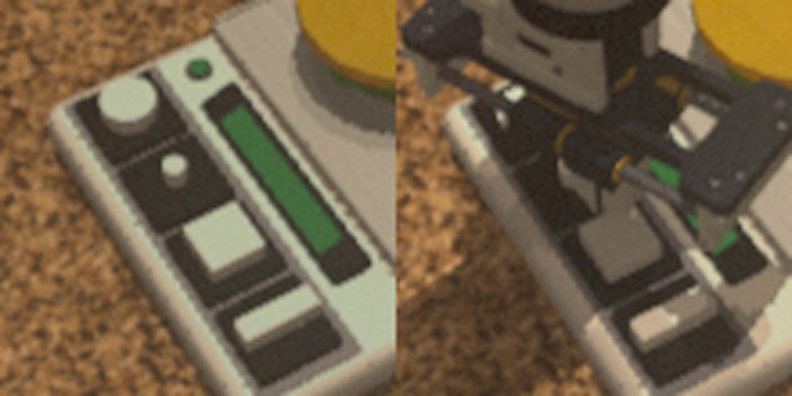

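The hand hides the round key, so I'll back off to verify its depth before pressing the square one.

Converted, 200 mm / 400 = 0.5, -150 mm / 400 = -0.375.

Emit:
send_path([
  [0,0,-0.05,0,0,0],
  [0,0,-0.1125,0,0,0],
  [0,0.05,-0.175,0,0,0],
  [0,0.1125,-0.2375,0,0,0],
  [0,0.1875,-0.3,0,0,0],
  [0,0.2625,-0.35,0,0,0],
  [0,0.3375,-0.375,0,0,0],
  [0,0.4125,-0.375,0,0,0],
  [0,0.4625,-0.375,0,0,0],
  [0,0.4875,-0.375,0,0,0],
  [0,0.5,-0.375,0,0,0],
  [0,0.5,-0.375,0,0,0],
])

```text
clock: 7.68
position: [547.1, -300.2, 248.4]
ee_rot: [-0.0, 0.991, 0.132, -0.0]
wrist_force: [-0.6, -0.0, 0.7]
finger_gap: 0.007
gripper_force: 0.0
```

```bash
python3 - <<'E'
from cell import arm
import cv2,numpy as np
a=arm.camera("scene")["frame"][205:315,230:340,::-1]; b=cv2.imread("pics/scene.png")[205:315,230:340]
cv2.imwrite("pics/a3.png",cv2.resize(np.hstack([b,a]),None,fx=3.6,fy=3.6,interpolation=cv2.INTER_CUBIC))
E
```

```text
(no output)
```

View pics/a3.png

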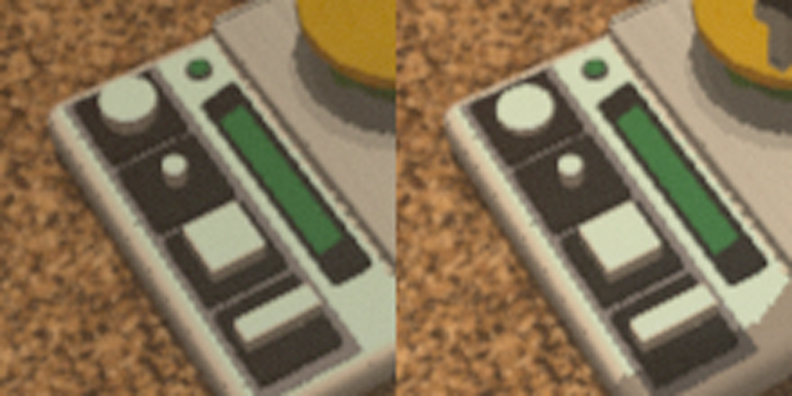

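The round key, at (525,107) in the right half, is clearly most of the way down, with its side wall almost gone. The other three keys are up. The same depth will do for the square and bar.

Converted, -199 mm / 400 = -0.4975, -195 mm / 400 = -0.4875.

Emit:
send_path([
  [0,-0.05,0,0,0,0],
  [0,-0.1125,0,0,0,0],
  [0,-0.1875,0,0,0,0],
  [0,-0.2625,0.025,0,0,0],
  [0,-0.3375,0.075,0,0,0],
  [0,-0.4125,0.1375,0,0,0],
  [0,-0.4625,0.2125,0,0,0],
  [0,-0.4875,0.2875,0,0,0],
  [0,-0.4975,0.35,0,0,0],
  [0,-0.4975,0.3875,0,0,0],
  [0,-0.4975,0.4075,0,0,0],
  [0,-0.4975,0.415,0,0,0],
])

```text
clock: 8.73
position: [494.0, -107.3, 82.1]
ee_rot: [-0.0, 0.991, 0.133, -0.001]
wrist_force: [0.3, 0.3, 0.4]
finger_gap: 0.001
gripper_force: 0.0
```

```bash
python3 to.py
```

```text
8.7333 [ 494.  -107.3   82.1] [0.35 0.32 0.4 ] 0.00114414537771966 [-1.7e-03  7.0e-04 -1.0e+00] [-3.113e+00 -4.160e-01  3.000e-03] [ 0.36  0.45 -0.34  2.    0.22  0.73 -1.41]
round tool shift to z=75: [  48.  -100.5    7.2]
square tool shift to z=75: [1.2 0.9 7.1]
bar tool shift to z=75: [-22.7  52.    7.1]
```

Converted, 14.5 mm / 400 = 0.0363, 14 mm / 400 = 0.035.

Emit:
send_path([
  [0.0025,0.0025,0.005,0,0,0],
  [0.0025,0.0025,0.01,0,0,0],
  [0.0025,0.0025,0.015,0,0,0],
  [0.0025,0.0025,0.02,0,0,0],
  [0.0025,0.0025,0.0225,0,0,0],
  [0.0025,0.0025,0.025,0,0,0],
  [0.0025,0.0025,0.0275,0,0,0],
  [0.0025,0.0025,0.03,0,0,0],
  [0.0025,0.0025,0.0325,0,0,0],
  [0.0025,0.0025,0.035,0,0,0],
  [0.0025,0.0025,0.0363,0,0,0],
  [0.0025,0.0025,0.0363,0,0,0],
])

```text
clock: 9.73
position: [496.2, -109.4, 68.4]
ee_rot: [0.0, 0.991, 0.132, -0.0]
wrist_force: [0.9, 0.2, 0.7]
finger_gap: -0.0
gripper_force: 0.0
```

Converted, 6.4 mm / 400 = 0.016, 6 mm / 400 = 0.015.

Emit:
send_path([
  [0,0,0.0018,0,0,0],
  [0,0,0.0035,0,0,0],
  [0,0,0.0053,0,0,0],
  [0,0,0.007,0,0,0],
  [0,0,0.0088,0,0,0],
  [0,0,0.0105,0,0,0],
  [0,0,0.0123,0,0,0],
  [0,0,0.0138,0,0,0],
  [0,0,0.015,0,0,0],
  [0,0,0.016,0,0,0],
  [0,0,0.016,0,0,0],
])

```text
clock: 10.65
position: [496.2, -109.4, 62.0]
ee_rot: [0.0, 0.991, 0.131, 0.0]
wrist_force: [-0.7, -0.0, 3.6]
finger_gap: 0.003
gripper_force: 2.0
```

Another 1 mm, as with the round key, then back off and check.

Converted, 1 mm / 400 = 0.0025, 0.5 mm / 400 = 0.0013.

Emit:
send_path([
  [0,0,0.0013,0,0,0],
  [0,0,0.0025,0,0,0],
  [0,0,0.0025,0,0,0],
])

```text
clock: 10.9
position: [496.2, -109.4, 61.0]
ee_rot: [0.0, 0.991, 0.131, 0.0]
wrist_force: [-0.9, -0.2, 4.1]
finger_gap: 0.004
gripper_force: 2.2
```

Emit:
send_path([
  [0,0,-0.01,0,0,0],
  [0,0,-0.0375,0,0,0],
  [0,0,-0.1,0,0,0],
  [0,0,-0.175,0,0,0],
  [0,0.05,-0.25,0,0,0],
  [0,0.125,-0.325,0,0,0],
  [0,0.2,-0.4,0,0,0],
  [0,0.275,-0.45,0,0,0],
  [0,0.35,-0.4625,0,0,0],
  [0,0.425,-0.4625,0,0,0],
  [0,0.475,-0.4625,0,0,0],
  [0,0.5,-0.4625,0,0,0],
])

```text
clock: 11.9
position: [548.1, -306.0, 246.6]
ee_rot: [0.001, 0.992, 0.13, 0.0]
wrist_force: [-0.4, -0.2, 0.1]
finger_gap: 0.001
gripper_force: 0.0
```

```bash
python3 - <<'E'
from cell import arm
import cv2,numpy as np
a=arm.camera("scene")["frame"][205:315,230:340,::-1]; b=cv2.imread("pics/scene.png")[205:315,230:340]
cv2.imwrite("pics/a4.png",cv2.resize(np.hstack([b,a]),None,fx=3.6,fy=3.6,interpolation=cv2.INTER_CUBIC))
E
```

```text
(no output)
```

View pics/a4.png

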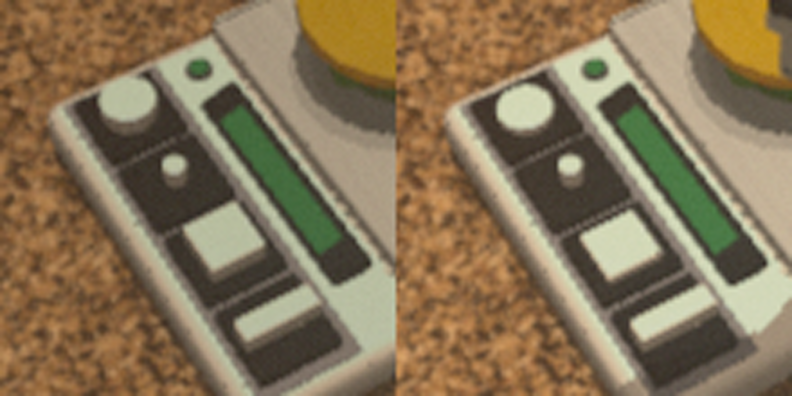

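```bash
python3 to.py
```

```text
11.95 [ 548.1 -306.4  246.1] [-0.43 -1.43  0.51] 0.008536595542470753 [-0.     -0.0012 -1.    ] [ 3.114  0.407 -0.   ] [ 0.62  0.45 -0.29  1.52  0.14  1.2  -1.  ]
round tool shift to z=75: [  46.3 -307.3  170.8]
square tool shift to z=75: [ 2.000e-01 -2.057e+02  1.709e+02]
bar tool shift to z=75: [ -23.4 -154.4  171. ]
```

The square key (620,245) is down; bar and small are still up. Next is the bar.

Converted, 165 mm / 400 = 0.4125, 163 mm / 400 = 0.4075.

Emit:
send_path([
  [-0.0075,-0.05,0,0,0,0],
  [-0.0175,-0.1125,0,0,0,0],
  [-0.0275,-0.1875,0.025,0,0,0],
  [-0.04,-0.2625,0.075,0,0,0],
  [-0.05,-0.325,0.1375,0,0,0],
  [-0.055,-0.3575,0.2125,0,0,0],
  [-0.0575,-0.3725,0.2875,0,0,0],
  [-0.0575,-0.3775,0.35,0,0,0],
  [-0.0575,-0.3775,0.3875,0,0,0],
  [-0.0575,-0.3775,0.4075,0,0,0],
  [-0.0575,-0.3775,0.4125,0,0,0],
  [-0.0575,-0.3775,0.4125,0,0,0],
])

```text
clock: 12.95
position: [486.8, -162.1, 81.3]
ee_rot: [-0.0, 0.991, 0.132, -0.0]
wrist_force: [-0.0, -0.1, 0.6]
finger_gap: 0.008
gripper_force: 0.0
```

```bash
python3 to.py
```

```text
12.95 [ 486.8 -162.1   81.3] [-0.03 -0.05  0.59] 0.007932823080321616 [-1.e-04  3.e-04 -1.e+00] [-3.114 -0.414  0.   ] [ 0.46  0.46 -0.32  1.99  0.21  0.73 -1.29]
round tool shift to z=75: [  69.1 -151.6    6.4]
square tool shift to z=75: [ 22.5 -50.2   6.3]
bar tool shift to z=75: [-1.3  1.   6.3]
```

Converted, 14 mm / 400 = 0.035, 13.4 mm / 400 = 0.0335.

Emit:
send_path([
  [-0.0025,0.0025,0.005,0,0,0],
  [-0.0025,0.0025,0.01,0,0,0],
  [-0.0025,0.0025,0.015,0,0,0],
  [-0.0025,0.0025,0.02,0,0,0],
  [-0.0025,0.0025,0.0225,0,0,0],
  [-0.0025,0.0025,0.025,0,0,0],
  [-0.0025,0.0025,0.0275,0,0,0],
  [-0.0025,0.0025,0.03,0,0,0],
  [-0.0025,0.0025,0.0318,0,0,0],
  [-0.0025,0.0025,0.0335,0,0,0],
  [-0.0025,0.0025,0.035,0,0,0],
  [-0.0025,0.0025,0.035,0,0,0],
])

```text
clock: 13.95
position: [486.1, -164.0, 67.1]
ee_rot: [0.0, 0.991, 0.131, 0.0]
wrist_force: [-0.1, 0.6, 2.3]
finger_gap: 0.004
gripper_force: 0.9
```

Converted, 6 mm / 400 = 0.015, 5.4 mm / 400 = 0.0135.

Emit:
send_path([
  [0,0,0.0018,0,0,0],
  [0,0,0.0035,0,0,0],
  [0,0,0.0053,0,0,0],
  [0,0,0.007,0,0,0],
  [0,0,0.0088,0,0,0],
  [0,0,0.0105,0,0,0],
  [0,0,0.012,0,0,0],
  [0,0,0.0135,0,0,0],
  [0,0,0.015,0,0,0],
  [0,0,0.015,0,0,0],
])

```text
clock: 14.78
position: [486.1, -164.0, 61.0]
ee_rot: [0.0, 0.991, 0.131, -0.0]
wrist_force: [-1.2, -0.6, 3.5]
finger_gap: 0.004
gripper_force: 2.0
```

Emit:
send_path([
  [0,0,-0.01,0,0,0],
  [0,0,-0.0375,0,0,0],
  [0,0,-0.1,0,0,0],
  [0,0,-0.175,0,0,0],
  [0,0.05,-0.25,0,0,0],
  [0,0.125,-0.325,0,0,0],
  [0,0.2,-0.4,0,0,0],
  [0,0.275,-0.45,0,0,0],
  [0,0.325,-0.4625,0,0,0],
  [0,0.3625,-0.4625,0,0,0],
  [0,0.375,-0.4625,0,0,0],
  [0,0.375,-0.4625,0,0,0],
])

```text
clock: 15.78
position: [524.8, -309.8, 246.1]
ee_rot: [-0.0, 0.991, 0.131, -0.0]
wrist_force: [-0.3, 0.8, 0.1]
finger_gap: 0.007
gripper_force: 0.0
```

```bash
python3 - <<'E'
from cell import arm
import cv2,numpy as np
a=arm.camera("scene")["frame"][:,:,::-1]; b=cv2.imread("pics/scene.png")
r=cv2.resize(np.hstack([b[205:315,230:340],a[205:315,230:340]]),None,fx=3,fy=3,interpolation=cv2.INTER_CUBIC)
t=arm.camera("top")["frame"][150:340,200:500,::-1]
r=cv2.copyMakeBorder(r,0,0,0,0,cv2.BORDER_CONSTANT)
cv2.imwrite("pics/a5.png",np.vstack([r,cv2.copyMakeBorder(t,0,0,0,360,cv2.BORDER_CONSTANT)]))
E
```

```text
(no output)
```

View pics/a5.png

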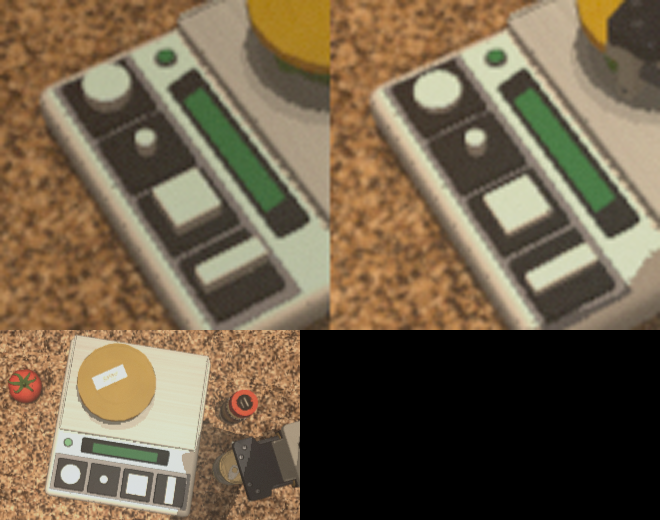

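The large round, square and bar keys are down, bar at (560,267), and the small key is up at (475,138). The tub, tomato and jar show in their places and the tin is partly hidden. The arm is clear at z≈246.

Emit:
send_path([
  [0,0,0,0,0,0],
  [0,0,0,0,0,0],
  [0,0,0,0,0,0],
])

```text
clock: 16.13
position: [525.2, -307.8, 246.1]
ee_rot: [-0.0, 0.991, 0.132, -0.0]
wrist_force: [0.1, -0.3, -0.1]
finger_gap: 0.005
gripper_force: 0.0
```

```bash
python3 -c "
from cell import arm
print(arm.close_job())"
```

```text
the job is handed in; nothing more can be done
None
```

I pressed the large round, square and long bar keys in that order, each about 7 mm down at under 5 N measured at the wrist; the small key stayed up, nothing beside the scale was touched, and I handed the job in at 16 s (no verdict was returned).

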